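# Load a vial and flip the amber light shield over it

## Robot

A 6-joint arm with a two-finger parallel gripper is mounted at the origin on a cart in front of the work surface, level with it; the furniture and walls round the work are solid. World frame = base frame: x ahead of the robot, y to its left, z up, the work surface at z = 0. Lengths are in m, angles in degrees, forces in N, time in s.
With the tool pointing down it reaches from about 0.325 to 0.9 m from the base axis. Payload 6.1 kg.
Tool frame: the origin (TCP) lies between the finger pads; the fingertips stand 14 mm ahead of it and the grasp point (between the pads) lies 5 mm behind it; z points along the fingers, y is the direction in which the jaws open and shut (so a half turn about z gives the same grasp; the last joint's range is limited). The gripper opens to 87 mm and grips with 3 to 60 N. Pads are 19 mm wide; open, the fingers measure 117 mm over their backs; the gripper's body (75 mm by 190 mm) begins 51 mm behind the grasp point.
Start: joints at [-7.225, 12.628, 87.462, -0, 79.91, -7.225], TCP at [0.625, -0, 0.237] pointing down, gripper open.
Joint ranges: [-170.65, 170.65], [-52.31, 119.04], [5.05, 147.46], [-71.25, 251.25], [11.57, 151.72], [-153.62, 153.62]. Speed limits (degrees/s): [147.25, 147.25, 172.46, 180, 180, 180].

## Interface

Orientations are given as a 3x3 rotation matrix whose columns are the frame's x, y, z axes.
In Python, from workcell import sensors, viewer, ticket gives the robot as it stands.
- The arm moves only by the tool carry_out, never from a script. Its argument "commands" is a list of rows, each an object with "translation": the shift along the tool's x, y, z in mm, a list of three; "spin": the turn about the tool's z in rad. A call has 1 to 10 rows; each row shifts and turns the commanded pose from where the row before left it, along the tool's axes as they then stand; what a row does not reach is not made up. A row lasts 1/8 s, in which the tool goes at most 62.5 mm and 10.7 degrees, less where a joint would pass 70% of its speed; a pose out of reach is approached as far as the arm can. A call is refused whole if a number of a shift passes 62.5 or a number of a turn 0.188, either way. A call with a gripper value outside its range is refused whole. "grip" is the opening in per cent of the stroke, from 0 (shut) to 100 (fully open), set as the call begins (left out, the last holds). The fingers move at their own pace and stop on an object; "newtons" is the grip in N (left out, the last holds). Time passes only in rows, so rows that do not move let the fingers close. It gives the time, the measured TCP pose, the force and the opening at its end, in the units of the state.
- sensors.get_state(): the state, without advancing time (a new reading comes with each control period).
- viewer.grab_frame(name): name is "scene" or "side" or "wrist"; returns (picture, depth): 420x560x3 uint8, red, green, blue; 420x560 float32, m along the optical axis (not along the pixel's ray), 0 where there is no reading.
- viewer.camera_model(name): a dict with "fovy" (degrees; the focal length in pixels is half the picture's height over the tangent of half this angle, whatever the lens; pixels are square), "cx", "cy" (the principal point, pixels), "world_to_cam" (4x4, takes a point from world to camera coordinates). Camera axes: x right, y up, looking along -z (the intrinsics and any distortion apply to the point x, -y, -z); pixel columns grow to the right and rows downward; lengths in m; the calibration is good to about 2 mm. The wrist camera is an equidistant fisheye: a pixel r from the principal point sees the ray r / f radians off the axis. A picture is of the moment at which its call begins: read the wrist's pose just before it. camera_model takes no time and is no camera call; for the wrist camera it gives the pose at the moment of the call.
- ticket.job_done(): hands the job in, once; it reports no verdict.
Trained networks look in the newest picture that a camera, given by its name, has taken for a name from the list of things; names that differ only in an ending like _2 or _b are one class to them, and where a whole thing is asked for, a point or a joint stands for the part that bears it (a point fixed in the world has none). Each returns a list of dicts, best first, with "p" (0 to 1); they miss things now and then, are a little off and sometimes report something else, mostly with a low value. They report only what shows in the picture. A call takes as long as a camera call. They do not tell look-alikes from the thing itself.
- viewer.outline_of(query, camera): "region" (420x560 bool, what is visible of it) and "xy" ([column, row] in pixels, amid what is visible of it).
The state is a dict: "time_s": time; "joints": joint angles; "qd": joint speeds; "tau": joint torques, N m; "ee_pos": TCP position; "tcp_rot": TCP orientation; "force": force on the tool from outside, world axes, zero at the start; "wrist_torque": the same for the moment, N m; "grip_width": finger opening in m.
Only numpy, scipy, OpenCV 4.12 (cv2) and the standard library are available. Lean on these libraries where they do the work, as an engineer would, in place of code of your own. Each camera call takes 0.05 s, during which the arm holds its last target.

## Task

Stand the vial from the bench upright and fully home in the well of the vial station, and let go of it. Then push the amber shield by its yellow tab until its over-centre spring snaps it over to the vial side, and leave it resting there; push lightly and stop pushing once it has snapped, never forcing it against its stop. Leave everything else where it stands.

Things in the scene. Friction and masses are not known exactly. Their poses are not given: they have to be found in the camera images.
- vial_mid (a point): Centre, half-way up (28 mm above its foot), of the loose white vial with a screw cap: round, 25 mm diameter, 56 mm high, standing upright on the bench, 22 g. Its z axis is the vial's axis.
- stand: Fixed vial station. Origin on the bench below the shield's hinge; x points from the well to the hinge and beyond (away from the robot at yaw 0), y along the hinge, z up. Base plate 215 x 100 x 10 mm (x -130 to +85); white well block 50 x 50 mm at x = -85, top 40 mm above the bench; two grey yoke cheeks at y = +-26 mm, top 97 mm above the bench.
- well_floor (a point): Centre of the floor of the round well in the white block, 20 mm above the bench; axes as stand. The well is 28 mm in diameter, 20 mm deep, with a chamfered mouth 40 mm above the bench; a vial in it stands 36 mm proud of the block, with its centre 28 mm above this point.
- shield_hinge (a point): Centre of the shield's level hinge axis, 85 mm above the bench; axes as stand. The axis runs along y.
- shield_tab (a point): Centre of the yellow push tab on the top edge of the shield, 94 mm from the hinge axis. The tab is 36 mm wide (along the hinge) and 6 mm thick and covers 79 to 105 mm from the hinge. Its x axis is normal to the shield (pointing away from the vial side), y along the hinge, z from the hinge to the tab.
- shield_angle (a joint): Shield angle, rad. 0: parked, leaning 0.55 back from upright, away from the well; grows tipping towards the well. A spring presses it to the parked stop (at most 5 N at the tab), fading to nothing at the snap point; beyond, it springs by itself to the far stop, 0.15 past the snap. Both are set by a hidden adjuster, differently each time: snap at 0.35 to 1.2, far stop 0.5 to 1.35.
- shield: The amber shield: black-framed amber panel 80 mm wide, 6 mm thick, 20 to 80 mm from the hinge, with the yellow tab above. Origin on the hinge axis, axes as shield_tab. Takes at most 10 N.
- beaker: Plastic beaker, 69 mm diameter, 83 mm high, bystander; origin at its foot.
- bench_timer: Bench timer 72 x 66 x 21 mm lying on the bench, bystander; origin at its underside.
- tape_roll: Roll of tape lying flat, 104 mm diameter, 25 mm high, bystander; origin at its underside.
Things that resemble listed ones, but are neither listed nor needed, are in the scene too. There is more than one size of the part that bears vial_mid; the job needs the larger.

How it is judged (in metres and radians):
On the way, in this order (a step that is already met when the one before it is completed fails the run):
1. the vial stands fully home in the well, with the shield still parked (horizontal distance between vial_mid and well_floor below 0.004 m and z of vial_mid in the frame of well_floor below 0.031 m and angle between vial_mid's own z axis and vertical below 0.12 rad and value of joint shield_angle below 0.2 rad), for 0.2 s.
2. the shield has gone over to the vial side (value of joint shield_angle above 0.45 rad), for 0.2 s.
At the end, for the whole second after the job is handed in: The shield rests on the vial side (joint past 0.45 rad, still), and the vial stands in the well: within 4 mm of its axis, within 3 mm of its floor, within 0.12 rad of upright (value of joint shield_angle above 0.45 rad and velocity of joint shield_angle between -0.05 and 0.05 rad/s and horizontal distance between vial_mid and well_floor below 0.004 m and z of vial_mid in the frame of well_floor below 0.031 m and angle between vial_mid's own z axis and vertical below 0.12 rad); the robot touches nothing.
It fails at once if the shield is pushed with more than 10 N (contact force between any of the fingers, the arm and shield above 10 N).
It fails at once if the shield is tipped before the vial is in the well (value of joint shield_angle above 0.3 rad and horizontal distance between vial_mid and well_floor above 0.02 m).
It fails at once if a bystander is moved by more than 20 mm (distance of any of beaker, bench_timer, tape_roll from where it was at the start of the episode above 0.02 m).
It also fails if it takes over 72 s, if anything falls off the work surface, if the arm or the gripper's body presses on something with over 40 N, if the wrist force passes 120 N, or if a joint passes its speed limit or range.

## Working session

There is one attempt and no reset: what is moved stays moved. The work goes in short steps, Python scripts to look and compute and a tool call to move; the robot and the scene stay as the last step left them, time stands still between calls to the robot, and variables do not carry over. Pictures are saved under pics/ and viewed, and the job is handed in when it is done.

Besides the shell and the picture viewer there is one more tool, called after "Call:" by a JSON object that holds its "method" and its "body", one argument or row to a line. carry_out: Moves the arm, as the interface text tells. Its arguments: {"type":"object","properties":{"commands":{"type":"array"},"grip":{"type":"number"},"newtons":{"type":"number"}},"required":["commands"]}

```bash
ls; mkdir -p pics; cat > h.py <<'E'
import numpy as np, cv2
from workcell import sensors, viewer, ticket
def cam(n):
    m=viewer.camera_model(n); f=210/np.tan(np.radians(m['fovy']/2)); return m,f,np.array(m['world_to_cam'])
def backproj(n,u,v,d,M=None):
    m,f,W=M or cam(n)
    x=(np.asarray(u)-m['cx'])/f; y=(np.asarray(v)-m['cy'])/f
    if n=='wrist':
        r=np.hypot(x,y)+1e-9; s=np.tan(r)/r; x=x*s;y=y*s
    p=np.stack([x*d,-y*d,-np.asarray(d),np.ones_like(d)],-1)
    return (p@np.linalg.inv(W).T)[...,:3]
def proj(n,P,M=None):
    m,f,W=M or cam(n)
    c=W[:3,:3]@np.asarray(P)+W[:3,3]; x,y,z=c[0],-c[1],-c[2]
    if n=='wrist':
        rr=np.hypot(x,y)+1e-12; t=np.arctan2(rr,z); return m['cx']+f*t*x/rr, m['cy']+f*t*y/rr
    return m['cx']+f*x/z, m['cy']+f*y/z
def save(a,name): cv2.imwrite('pics/'+name,cv2.cvtColor(a,cv2.COLOR_RGB2BGR))
E
python3 - <<'E'
from h import *
for n in('scene','side','wrist'):
    M=cam(n); a,d=viewer.grab_frame(n); save(a,n+'0.png'); np.savez('/tmp/%s0.npz'%n,a=a,d=d)
    print(n,{k:v for k,v in M[0].items() if k!='world_to_cam'},np.round(np.linalg.inv(M[2])[:3],3).tolist())
    for q in ('vial_mid','stand','shield','shield_tab','beaker','bench_timer','tape_roll'):
        for o in viewer.outline_of(q,n)[:4]: print(' ',q,round(o['p'],2),np.round(o['xy']),o['region'].sum(), np.round(np.median(backproj(n,*(np.nonzero(o['region'])[::-1]),d[o['region']],M),axis=0),3))
print(sensors.get_state()['time_s'])
E
```

```text
pics
scene {'fovy': 45.41667762901086, 'cx': 276.29899494651664, 'cy': 215.29418583698228} [[0.9, 0.201, -0.386, 0.04], [-0.435, 0.409, -0.802, -1.094], [-0.004, 0.89, 0.456, 0.744]]
  vial_mid 0.79 [303. 312.] 297 [ 0.49  -0.292  0.029]
  vial_mid 0.56 [322. 305.] 132 [ 0.556 -0.285  0.025]
  stand 0.72 [275. 242.] 2473 [0.575 0.015 0.021]
  shield 0.62 [282. 207.] 708 [0.602 0.036 0.122]
  shield_tab 0.87 [284. 206.] 629 [0.603 0.034 0.126]
  beaker 0.55 [369. 282.] 1034 [ 0.676 -0.295  0.054]
  beaker 0.39 [286. 207.] 687 [0.602 0.035 0.123]
  bench_timer 0.75 [213. 222.] 318 [0.462 0.238 0.015]
side {'fovy': 43.85024077946144, 'cx': 281.66800319515045, 'cy': 211.92112467565775} [[0.978, 0.101, -0.182, 0.363], [-0.208, 0.533, -0.82, -0.925], [0.014, 0.84, 0.542, 0.719]]
  vial_mid 0.88 [273. 337.] 397 [ 0.491 -0.29   0.038]
  vial_mid 0.63 [304. 331.] 222 [ 0.556 -0.283  0.026]
  stand 0.96 [280. 236.] 4065 [0.575 0.019 0.017]
  stand 0.53 [296. 193.] 897 [0.603 0.037 0.129]
  shield_tab 0.66 [295. 194.] 930 [0.603 0.037 0.128]
  beaker 0.75 [375. 312.] 1835 [ 0.682 -0.289  0.054]
  bench_timer 0.95 [223. 198.] 495 [0.466 0.241 0.019]
  tape_roll 0.83 [312. 196.] 402 [0.705 0.19  0.02 ]
wrist {'fovy': 65.70646984690485, 'cx': 274.793091539061, 'cy': 209.96256550666922} [[1.0, -0.001, -0.001, 0.625], [0.001, 0.969, 0.248, 0.068], [0.0, -0.248, 0.969, 0.384]]
  stand 0.92 [225. 163.] 15052 [0.582 0.037 0.031]
  shield 0.95 [250. 163.] 5459 [0.607 0.042 0.137]
  shield_tab 0.92 [252. 164.] 5631 [0.607 0.041 0.136]
  bench_timer 0.82 [142.   6.] 762 [0.464 0.227 0.017]
1.2
```

```bash
python3 - <<'E'
import cv2
a=cv2.imread('pics/side0.png');b=cv2.imread('pics/scene0.png')
cv2.imwrite('pics/side0c.png',cv2.resize(a[150:380,170:430],None,fx=2.6,fy=2.6,interpolation=3))
E
```

```text
(no output)
```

View pics/side0c.png

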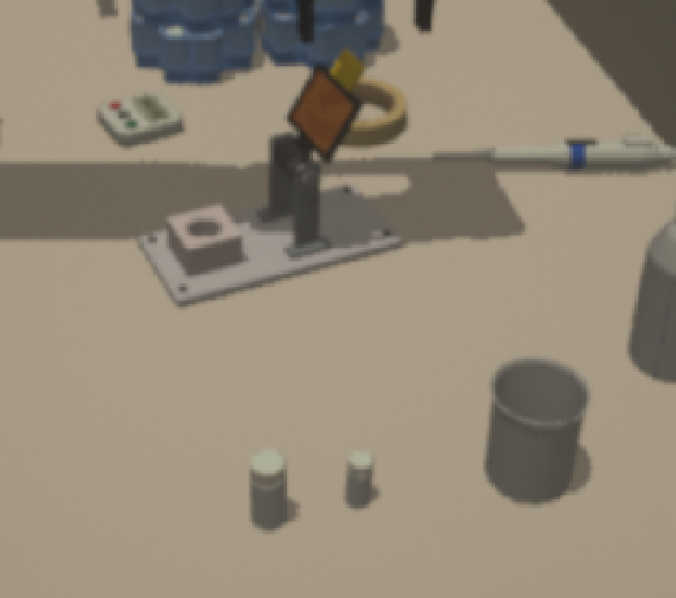

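View pics/wrist0.png

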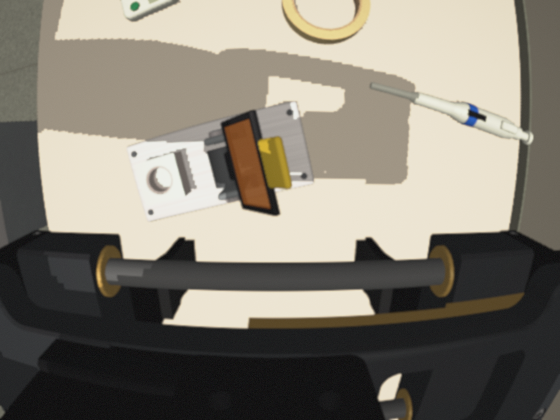

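View pics/scene0.png

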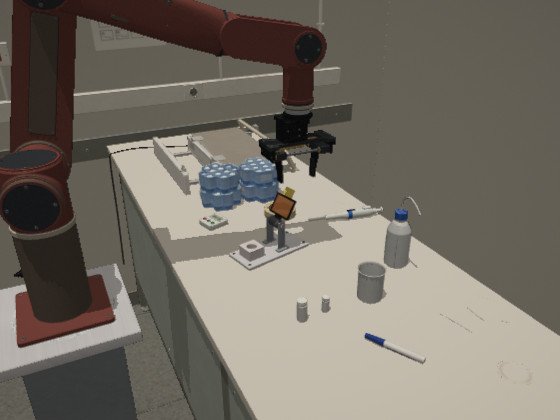

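Look-alikes: the large vial at side (273,337) / scene (303,312), and the small vial at side (304,331) / scene (322,305). I choose the larger one at (273,337). Next I'll measure it and the station.

```bash
python3 - <<'E'
from h import *
# wrist stand
z=np.load('/tmp/wrist0.npz');M=cam('wrist');d=z['d'];vv,uu=np.mgrid[:420,:560]
P=backproj('wrist',uu,vv,d,M)
roi=(d>0)&(P[...,0]>.4)&(P[...,0]<.75)&(P[...,1]>-.08)&(P[...,1]<.15)
for lo,hi in((.006,.014),(.034,.046)):
    m=roi&(P[...,2]>lo)&(P[...,2]<hi); p=P[m]; print(lo,m.sum(),np.median(p[:,2]))
    pts=p[:,:2].astype(np.float32)*1000
    n,l,s,c=cv2.connectedComponentsWithStats(m.astype(np.uint8)); k=1+np.argmax(s[1:,4]); 
    print(s[1:,4], cv2.minAreaRect(pts), cv2.minAreaRect(P[l==k][:,:2].astype(np.float32)*1000))
bench=roi&(abs(P[...,2])<.01); print('bench',np.median(P[bench][:,2]))
for n in('scene','side'):
    z=np.load('/tmp/%s0.npz'%n);M=cam(n);P=backproj(n,uu,vv,z['d'],M)
    for x,y in((.49,-.29),(.556,-.284)):
        m=(np.hypot(P[...,0]-x,P[...,1]-y)<.03)&(P[...,2]>.008)
        t=P[m]; top=t[t[:,2]>np.percentile(t[:,2],98)-.004]
        print(n,m.sum(),'ztop',np.percentile(t[:,2],[90,98]),'c',top.mean(0),np.ptp(top,axis=0), 'ext',t.min(0),t.max(0))
E
python3 - <<'E'
import cv2
a=cv2.imread('pics/side0.png')
cv2.imwrite('pics/side0v.png',cv2.resize(a[300:370,240:340],None,fx=6,fy=6,interpolation=3))
a=cv2.imread('pics/wrist0.png')
cv2.imwrite('pics/wrist0v.png',cv2.resize(a[90:230,110:330],None,fx=3.5,fy=3.5,interpolation=3))
E
```

```text
0.006 7044 0.00964263905722984
[   1    2 2511    1    1 4498   28    1    1] ((600.4937744140625, 39.67567825317383), (306.00274658203125, 102.89297485351562), 13.858338356018066) ((523.4871826171875, 21.30358123779297), (147.45399475097656, 100.87540435791016), 12.751653671264648)
0.034 1482 0.03952792143421552
[1482] ((495.73651123046875, 14.906351089477539), (51.029937744140625, 50.71989059448242), 13.317108154296875) ((495.73651123046875, 14.906351089477539), (51.029937744140625, 50.71989059448242), 13.317108154296875)
bench -0.00019120226215546543
scene 223 ztop [0.05456128 0.055939  ] c [ 0.49146701 -0.28561966  0.05423607] [0.02306574 0.02260219 0.00548152] ext [ 0.47968038 -0.30119356  0.0085599 ] [ 0.50572054 -0.27442326  0.0575553 ]
scene 105 ztop [0.04015099 0.04207215] c [ 0.55844923 -0.28120684  0.03979083] [0.01535322 0.01445799 0.00523307] ext [ 0.54784035 -0.29316307  0.00871199] [ 0.56642429 -0.2729097   0.04331449]
side 369 ztop [0.05632899 0.05736276] c [ 0.49193887 -0.28241102  0.05570313] [0.02283071 0.02345226 0.00492632] ext [ 0.48042446 -0.29566885  0.00828268] [ 0.50462337 -0.27024646  0.05849879]
side 181 ztop [0.04125726 0.04288999] c [ 0.55845968 -0.27774259  0.04085112] [0.0165359  0.01776614 0.00452809] ext [ 0.54880526 -0.28827144  0.00832195] [ 0.56703995 -0.26832959  0.04345676]
```

View pics/side0v.png

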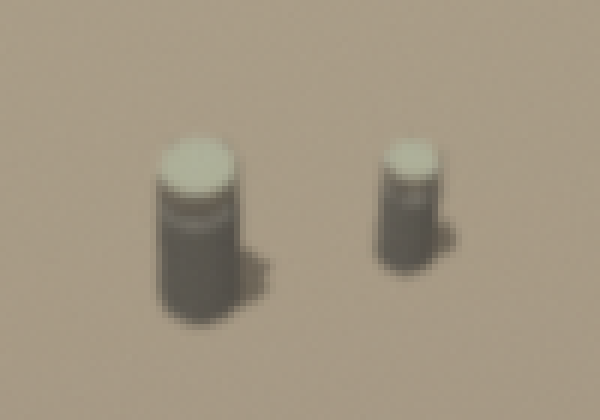

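View pics/wrist0v.png

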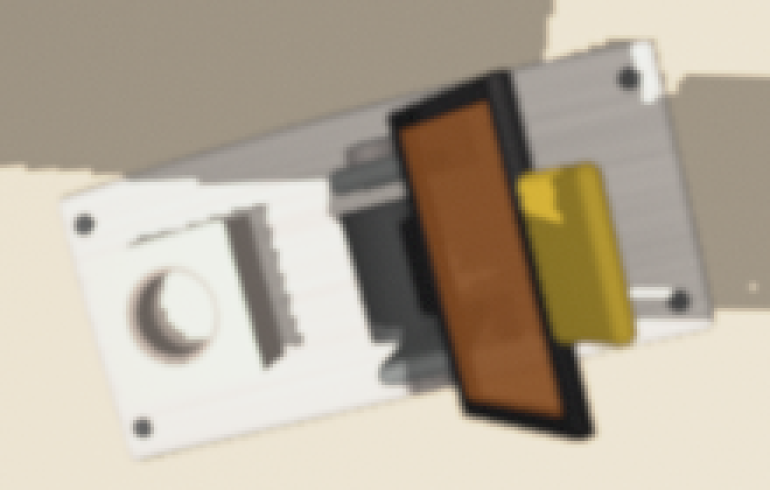

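The close crop confirms it: the left vial at side (273,337) is 56 mm high and 23–25 mm across, and its neighbour is about 42 mm by 16 mm. The stand's yaw is about 13.3°, with the well at (0.4957, 0.0149). I'll turn the tool first so the jaws lie along the hinge direction.

Call:
{"method": "carry_out", "body": {
  "commands": [
    {"translation": [0, 0, 0], "spin": -0.18},
    {"translation": [0, 0, 0], "spin": -0.18},
    {"translation": [0, 0, 0], "spin": -0.18},
    {"translation": [0, 0, 0], "spin": -0.18},
    {"translation": [0, 0, 0], "spin": -0.18},
    {"translation": [0, 0, 0], "spin": -0.18},
    {"translation": [0, 0, 0], "spin": -0.18},
    {"translation": [0, 0, 0], "spin": -0.18},
    {"translation": [0, 0, 0], "spin": -0.18},
    {"translation": [0, 0, 0], "spin": -0.18}
  ],
  "grip": 60
}}

```text
time_s: 2.45
ee_pos: [0.625, -0.0, 0.2366]
tcp_rot: [[-0.972, -0.233, 0.0], [-0.233, 0.972, 0.0], [-0.0, -0.0, -1.0]]
force: [-0.6, 0.5, -0.7]
grip_width: 0.0522
```

```bash
cat >> h.py <<'E'
def rel(p):
    s=sensors.get_state(); R=np.array(s['tcp_rot']); t=np.array(s['ee_pos']); return np.round(R.T@(np.array(p)-t)*1000,1)
def st():
    s=sensors.get_state(); print('t',s['time_s'],'p',np.round(s['ee_pos'],4),'F',np.round(s['force'],2),'g',s['grip_width'],'q',np.round(s['joints'],1)); return s
E
python3 - <<'E'
from h import *
s=st();print(np.round(s['tcp_rot'],3)); print(rel([.57,-.264,.237]))
E
```

```text
t 2.45 p [ 0.625  -0.      0.2366] F [-0.55  0.51 -0.66] g 0.05218495955897701 q [  -7.2   12.6   87.5    0.    79.9 -110.7]
[[-0.972 -0.233  0.   ]
 [-0.233  0.972  0.   ]
 [-0.    -0.    -1.   ]]
[ 115.  -243.9   -0.5]
```

Call:
{"method": "carry_out", "body": {
  "commands": [
    {"translation": [23, -49, 0], "spin": 0},
    {"translation": [23, -49, 0], "spin": 0},
    {"translation": [23, -49, 0], "spin": 0},
    {"translation": [23, -49, 0], "spin": 0},
    {"translation": [23, -48, 0], "spin": 0},
    {"translation": [0, 0, 0], "spin": 0}
  ]
}}

```text
time_s: 3.2
ee_pos: [0.5672, -0.2675, 0.2364]
tcp_rot: [[-0.975, -0.222, -0.0], [-0.222, 0.975, -0.001], [0.0, -0.001, -1.0]]
force: [0.6, 0.1, 0.1]
grip_width: 0.052
```

```bash
cat > v.py <<'E'
from h import *
s=st(); M=cam('wrist'); a,d=viewer.grab_frame('wrist'); save(a,'wrist1.png'); vv,uu=np.mgrid[:420,:560]
P=backproj('wrist',uu,vv,d,M); np.savez('/tmp/w1.npz',a=a,P=P)
m=(d>0)&(np.hypot(P[...,0]-.4918,P[...,1]+.284)<.03)&(P[...,2]>.045)&(P[...,2]<.065)
t=P[m]; print(m.sum(),np.median(t[:,2]),cv2.minEnclosingCircle(t[:,:2].astype(np.float32)*1000),t.mean(0),t.min(0),t.max(0))
E
python3 v.py
```

```text
t 3.2 p [ 0.5672 -0.2675  0.2364] F [0.61 0.13 0.08] g 0.0519861836793424 q [-3.240e+01  1.290e+01  8.710e+01 -1.000e-01  7.990e+01 -1.353e+02]
423 0.05489775856249973 ((492.4578552246094, -282.38458251953125), 11.808477401733398) [ 0.49240855 -0.28249423  0.0548647 ] [ 0.48079288 -0.29389428  0.04928405] [ 0.5041363  -0.27080792  0.0571937 ]
```

View pics/wrist1.png

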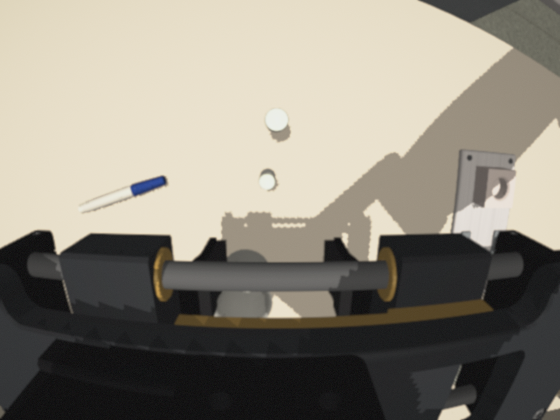

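The large vial is at wrist (277,119) and the small one at (267,181). I'll move above the large one.

```bash
python3 -c "
from h import *
print(rel([.4924,-.2825,.037]))"
```

```text
[7.730e+01 1.000e-01 1.994e+02]
```

Call:
{"method": "carry_out", "body": {
  "commands": [
    {"translation": [26, 0, 40], "spin": 0},
    {"translation": [26, 0, 40], "spin": 0},
    {"translation": [25, 0, 40], "spin": 0},
    {"translation": [0, 0, 0], "spin": 0}
  ]
}}

```text
time_s: 3.75
ee_pos: [0.4904, -0.2782, 0.1127]
tcp_rot: [[-0.974, -0.227, -0.006], [-0.227, 0.974, 0.005], [0.005, 0.007, -1.0]]
force: [-0.4, 0.3, -0.6]
grip_width: 0.052
```

```bash
python3 -c "
from h import *
st();print(rel([.4924,-.2825,.037]))
a,d=viewer.grab_frame('side'); save(cv2.resize(a[260:380,220:340],None,fx=5,fy=5,interpolation=3),'side1.png')"
```

```text
t 3.75 p [ 0.4904 -0.2782  0.1127] F [-0.43  0.34 -0.6 ] g 0.052036753132575934 q [ -37.6   11.7  102.6    0.    66.2 -140.7]
[-1.4 -5.1 75.7]
```

View pics/side1.png

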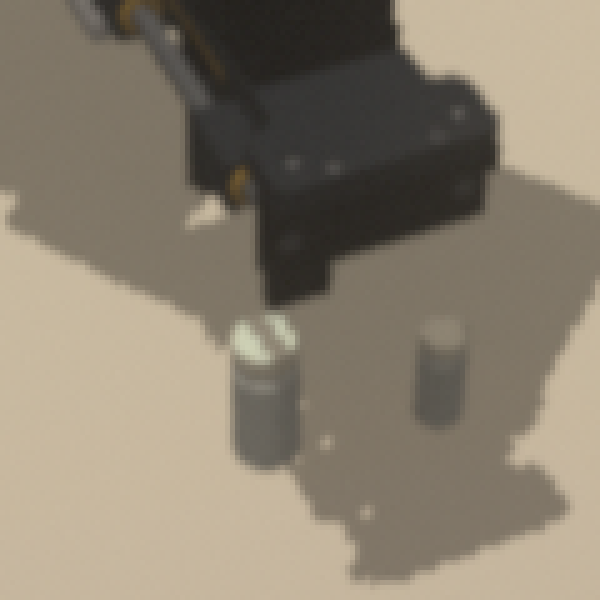

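Call:
{"method": "carry_out", "body": {
  "commands": [
    {"translation": [-1, -4, 20], "spin": 0},
    {"translation": [0, 0, 0], "spin": 0},
    {"translation": [0, 0, 0], "spin": 0}
  ]
}}

```text
time_s: 4.18
ee_pos: [0.4961, -0.285, 0.097]
tcp_rot: [[-0.974, -0.228, 0.001], [-0.228, 0.974, -0.0], [-0.001, -0.001, -1.0]]
force: [0.6, 0.3, -0.5]
grip_width: 0.0521
```

```bash
python3 -c "
from h import *
st();print(rel([.4924,-.2825,.037]))"
```

```text
t 4.175 p [ 0.4961 -0.285   0.097 ] F [ 0.65  0.35 -0.49] g 0.05211051814170361 q [ -37.8   13.5  102.3    0.    64.1 -140.9]
[ 3.1  3.3 60. ]
```

Call:
{"method": "carry_out", "body": {
  "commands": [
    {"translation": [3, 3, 15], "spin": 0},
    {"translation": [0, 0, 15], "spin": 0},
    {"translation": [0, 0, 15], "spin": 0},
    {"translation": [0, 0, 15], "spin": 0},
    {"translation": [0, 0, 0], "spin": 0},
    {"translation": [0, 0, 0], "spin": 0}
  ]
}}

```text
time_s: 4.92
ee_pos: [0.4919, -0.2829, 0.0366]
tcp_rot: [[-0.974, -0.227, 0.0], [-0.227, 0.974, -0.0], [-0.0, -0.0, -1.0]]
force: [0.4, -0.8, 0.4]
grip_width: 0.0524
```

```bash
python3 -c "
from h import *
st();print(rel([.4924,-.2825,.037]))"
```

```text
t 4.925 p [ 0.4919 -0.2829  0.0366] F [ 0.42 -0.81  0.38] g 0.052422778204366485 q [ -37.9   18.   104.3    0.    57.6 -141. ]
[-0.5  0.2 -0.4]
```

Call:
{"method": "carry_out", "body": {
  "commands": [
    {"translation": [0, 0, 0], "spin": 0},
    {"translation": [0, 0, 0], "spin": 0},
    {"translation": [0, 0, 0], "spin": 0},
    {"translation": [0, 0, 0], "spin": 0},
    {"translation": [0, 0, 0], "spin": 0},
    {"translation": [0, 0, 0], "spin": 0}
  ],
  "grip": 0,
  "newtons": 15
}}

```text
time_s: 5.68
ee_pos: [0.4918, -0.2827, 0.0367]
tcp_rot: [[-0.974, -0.227, 0.0], [-0.227, 0.974, -0.0], [-0.0, -0.0, -1.0]]
force: [-0.1, 0.4, 2.1]
grip_width: 0.0237
```

Call:
{"method": "carry_out", "body": {
  "commands": [
    {"translation": [0, 0, -30], "spin": 0},
    {"translation": [0, 0, -40], "spin": 0},
    {"translation": [0, 0, -40], "spin": 0},
    {"translation": [0, 0, 0], "spin": 0},
    {"translation": [0, 0, 0], "spin": 0}
  ]
}}

```text
time_s: 6.3
ee_pos: [0.4913, -0.2824, 0.1458]
tcp_rot: [[-0.974, -0.227, -0.001], [-0.227, 0.974, 0.001], [0.001, 0.001, -1.0]]
force: [-0.0, -0.2, -1.3]
grip_width: 0.0238
```

```bash
python3 -c "
from h import *
st();print(rel([.4957,.0149,.147]))
vv,uu=np.mgrid[:420,:560]
a,d=viewer.grab_frame('side'); save(cv2.resize(a[200:350,200:350],None,fx=4,fy=4,interpolation=3),'side2.png')
"
```

```text
t 6.3 p [ 0.4913 -0.2824  0.1458] F [-0.04 -0.2  -1.25] g 0.023818251085730636 q [ -37.9    9.5  101.2   -0.    69.3 -141. ]
[-71.8 288.5  -1.1]
```

View pics/side2.png

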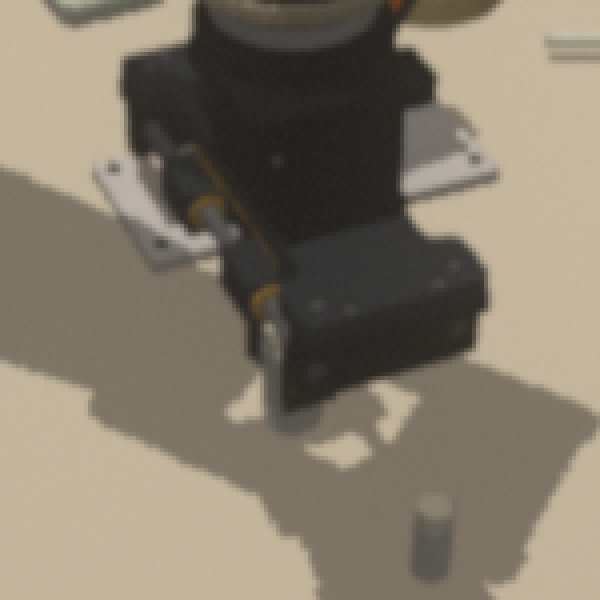

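Grip width is 23.8 mm, so the vial is held. Now I'll go to a view of the well with the same tool-relative geometry.

```bash
python3 -c "
from h import *
print(rel([.5717,.0326,.237]))"
```

```text
[-150.   288.2  -91.7]
```

Call:
{"method": "carry_out", "body": {
  "commands": [
    {"translation": [-15, 29, -46], "spin": 0},
    {"translation": [-15, 29, -46], "spin": 0},
    {"translation": [-15, 29, 0], "spin": 0},
    {"translation": [-15, 29, 0], "spin": 0},
    {"translation": [-15, 29, 0], "spin": 0},
    {"translation": [-15, 29, 0], "spin": 0},
    {"translation": [-15, 29, 0], "spin": 0},
    {"translation": [-15, 29, 0], "spin": 0},
    {"translation": [-15, 28, 0], "spin": 0},
    {"translation": [-15, 28, 0], "spin": 0}
  ]
}}

```text
time_s: 7.6
ee_pos: [0.5716, 0.033, 0.2362]
tcp_rot: [[-0.974, -0.227, -0.004], [-0.227, 0.974, 0.0], [0.003, 0.001, -1.0]]
force: [0.1, -0.2, -0.7]
grip_width: 0.0241
```

Call:
{"method": "carry_out", "body": {
  "commands": [
    {"translation": [0, 0, 0], "spin": 0},
    {"translation": [0, 0, 0], "spin": 0},
    {"translation": [0, 0, 0], "spin": 0}
  ]
}}

```text
time_s: 7.98
ee_pos: [0.572, 0.0309, 0.2379]
tcp_rot: [[-0.974, -0.226, -0.001], [-0.226, 0.974, -0.0], [0.001, 0.0, -1.0]]
force: [-0.4, -0.7, 0.4]
grip_width: 0.0234
```

```bash
cat > w.py <<'E'
from h import *
s=st(); print(np.round(s['tcp_rot'],3).tolist()); M=cam('wrist'); a,d=viewer.grab_frame('wrist'); save(a,'wrist2.png'); vv,uu=np.mgrid[:420,:560]
P=backproj('wrist',uu,vv,d,M); np.savez('/tmp/w2.npz',a=a,P=P,d=d)
roi=(d>0)&(np.hypot(P[...,0]-.4957,P[...,1]-.0149)<.05)
m=roi&(P[...,2]>.034)&(P[...,2]<.046); t=P[m]
print(m.sum(),np.median(t[:,2]),cv2.minAreaRect(t[:,:2].astype(np.float32)*1000))
# hole: contour inside the block mask
mm=m.astype(np.uint8); cs,h=cv2.findContours(mm,cv2.RETR_CCOMP,cv2.CHAIN_APPROX_NONE)
for c,hh in zip(cs,h[0]):
    if hh[3]>=0 and len(c)>15:
        q=c[:,0]; p=P[q[:,1],q[:,0]][:,:2].astype(np.float32)*1000; print('hole',len(c),cv2.minEnclosingCircle(p),cv2.fitEllipse(p),q.mean(0))
b=(d>0)&(abs(P[...,2]-.01)<.004)&(np.hypot(P[...,0]-.58,P[...,1]-.034)<.14); t=P[b]; print(b.sum(),cv2.minAreaRect(t[:,:2].astype(np.float32)*1000))
E
python3 w.py
```

```text
t 7.975 p [0.572  0.0309 0.2379] F [-0.41 -0.73  0.41] g 0.02336878331834181 q [  -4.8    5.5   95.3   -0.    79.2 -107.8]
[[-0.974, -0.226, -0.001], [-0.226, 0.974, -0.0], [0.001, 0.0, -1.0]]
1668 0.03962468412810147 ((496.41815185546875, 14.986038208007812), (49.25300216674805, 49.7315673828125), 13.160667419433594)
hole 75 ((495.6732177734375, 14.898933410644531), 14.837589263916016) ((495.53778076171875, 15.039443016052246), (28.09864616394043, 28.688371658325195), 86.23381042480469) [275.53333333 118.14666667]
7458 ((532.3108520507812, 23.257183074951172), (165.96693420410156, 100.70722198486328), 13.071335792541504)
```

View pics/wrist2.png

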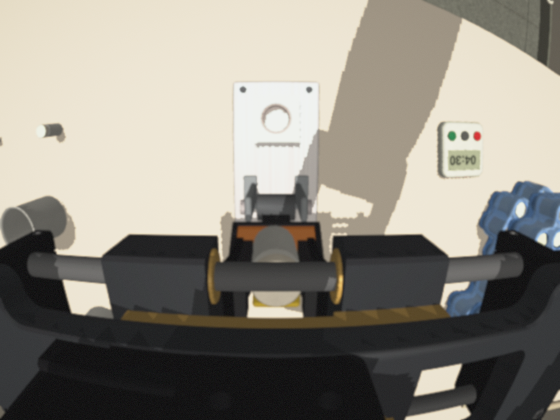

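The well is at (0.4957, 0.0150), wrist pixel (275,118), which agrees with the first measurement. The TCP target over it is (0.4951, 0.0148).

```bash
python3 -c "
from h import *
print(rel([.4951,.0148,.102]))"
```

```text
[ 78.6   1.7 136.2]
```

Call:
{"method": "carry_out", "body": {
  "commands": [
    {"translation": [26, 0.5, 0], "spin": 0},
    {"translation": [26, 0.5, 0], "spin": 0},
    {"translation": [26, 0.5, 30], "spin": 0},
    {"translation": [0, 0, 40], "spin": 0},
    {"translation": [0, 0, 40], "spin": 0},
    {"translation": [0, 0, 26], "spin": 0},
    {"translation": [0, 0, 0], "spin": 0},
    {"translation": [0, 0, 0], "spin": 0},
    {"translation": [0, 0, 0], "spin": 0}
  ]
}}

```text
time_s: 9.15
ee_pos: [0.4974, 0.0153, 0.1043]
tcp_rot: [[-0.974, -0.227, 0.003], [-0.227, 0.974, -0.0], [-0.003, -0.001, -1.0]]
force: [-0.7, 1.4, -0.5]
grip_width: 0.0233
```

```bash
python3 -c "
from h import *
st();print(rel([.4951,.0148,.057]))
for n in('side','scene'):
    u,v=map(int,proj(n,[.4957,.015,.06])); a,d=viewer.grab_frame(n); save(cv2.resize(a[v-50:v+50,u-60:u+60],None,fx=6,fy=6,interpolation=3),n+'3.png')
    print(n,u,v)
"
```

```text
t 9.15 p [0.4974 0.0153 0.1043] F [-0.7   1.42 -0.5 ] g 0.023258899819629662 q [  -7.3    3.1  113.1    0.    63.6 -110.4]
[ 2.5  0.1 47.3]
side 247 229
scene 250 238
```

View pics/side3.png

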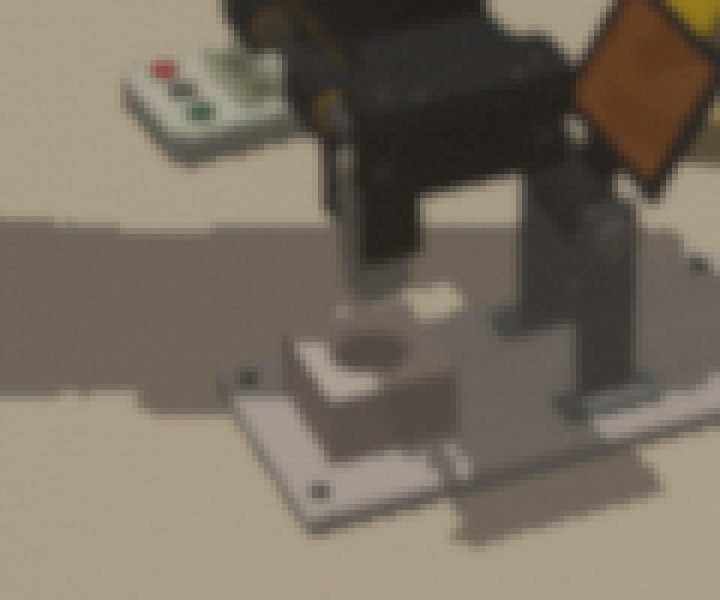

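View pics/scene3.png

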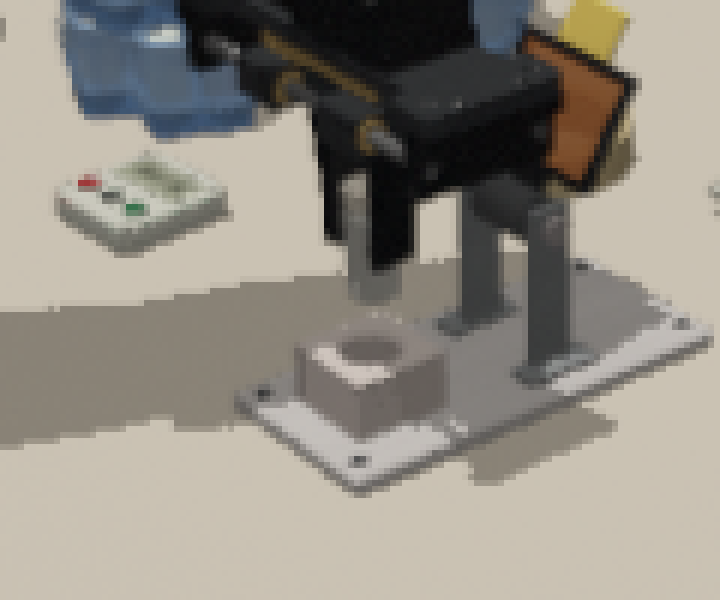

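Call:
{"method": "carry_out", "body": {
  "commands": [
    {"translation": [0, 0, 0], "spin": 0},
    {"translation": [0, 0, 0], "spin": 0}
  ]
}}

```text
time_s: 9.5
ee_pos: [0.4962, 0.0156, 0.1028]
tcp_rot: [[-0.974, -0.227, 0.0], [-0.227, 0.974, -0.0], [-0.0, -0.0, -1.0]]
force: [-0.6, 0.1, -0.3]
grip_width: 0.0238
```

```bash
python3 -c "
from h import *
st();print(rel([.4951,.0148,.057]))
"
```

```text
t 9.5 p [0.4962 0.0156 0.1028] F [-0.57  0.07 -0.32] g 0.023773128163497498 q [  -7.3    3.2  113.2    0.    63.6 -110.4]
[ 1.3 -0.6 45.8]
```

Call:
{"method": "carry_out", "body": {
  "commands": [
    {"translation": [1.2, -0.5, 8], "spin": 0},
    {"translation": [0, 0, 6], "spin": 0},
    {"translation": [0, 0, 6], "spin": 0},
    {"translation": [0, 0, 6], "spin": 0},
    {"translation": [0, 0, 3], "spin": 0},
    {"translation": [0, 0, 0], "spin": 0},
    {"translation": [0, 0, 0], "spin": 0}
  ]
}}

```text
time_s: 10.38
ee_pos: [0.4952, 0.0148, 0.0737]
tcp_rot: [[-0.974, -0.227, 0.0], [-0.227, 0.974, -0.0], [-0.0, -0.0, -1.0]]
force: [-0.8, 0.2, 0.3]
grip_width: 0.0231
```

```bash
python3 -c "
from h import *
st();print(rel([.4951,.0148,.057]))
"
```

```text
t 10.375 p [0.4952 0.0148 0.0737] F [-0.76  0.2   0.34] g 0.023066134884360386 q [  -7.4    5.6  114.3   -0.    60.1 -110.5]
[ 0.1  0.  16.7]
```

No contact force with the foot about 3 mm inside the mouth. I'll go on down.

Call:
{"method": "carry_out", "body": {
  "commands": [
    {"translation": [0, 0, 4], "spin": 0},
    {"translation": [0, 0, 4], "spin": 0},
    {"translation": [0, 0, 3], "spin": 0},
    {"translation": [0, 0, 2], "spin": 0},
    {"translation": [0, 0, 0], "spin": 0},
    {"translation": [0, 0, 0], "spin": 0}
  ]
}}

```text
time_s: 11.12
ee_pos: [0.4951, 0.0149, 0.0606]
tcp_rot: [[-0.974, -0.227, 0.0], [-0.227, 0.974, -0.0], [-0.0, -0.0, -1.0]]
force: [0.6, -0.9, -0.5]
grip_width: 0.0237
```

Call:
{"method": "carry_out", "body": {
  "commands": [
    {"translation": [0, 0, 2], "spin": 0},
    {"translation": [0, 0, 1], "spin": 0},
    {"translation": [0, 0, 0], "spin": 0},
    {"translation": [0, 0, 0], "spin": 0}
  ]
}}

```text
time_s: 11.62
ee_pos: [0.495, 0.0149, 0.0575]
tcp_rot: [[-0.974, -0.227, -0.0], [-0.227, 0.974, 0.0], [0.0, 0.0, -1.0]]
force: [-0.1, 0.4, 0.2]
grip_width: 0.0238
```

```bash
python3 -c "
from h import *
st();print(rel([.4951,.0148,.057]))
"
```

```text
t 11.625 p [0.495  0.0149 0.0575] F [-0.15  0.37  0.15] g 0.023822683313004075 q [  -7.4    7.1  114.7   -0.    58.2 -110.5]
[-0.1 -0.1  0.5]
```

Call:
{"method": "carry_out", "body": {
  "commands": [
    {"translation": [0, 0, 0], "spin": 0},
    {"translation": [0, 0, 0], "spin": 0},
    {"translation": [0, 0, 0], "spin": 0},
    {"translation": [0, 0, 0], "spin": 0},
    {"translation": [0, 0, 0], "spin": 0}
  ],
  "grip": 60
}}

```text
time_s: 12.25
ee_pos: [0.495, 0.0149, 0.0575]
tcp_rot: [[-0.974, -0.227, -0.0], [-0.227, 0.974, 0.0], [-0.0, 0.0, -1.0]]
force: [1.0, -0.9, -0.2]
grip_width: 0.0518
```

Call:
{"method": "carry_out", "body": {
  "commands": [
    {"translation": [0, 0, -10], "spin": 0},
    {"translation": [0, 0, -20], "spin": 0},
    {"translation": [0, 0, -40], "spin": 0},
    {"translation": [0, 0, -50], "spin": 0},
    {"translation": [0, 0, -50], "spin": 0},
    {"translation": [0, 0, -40], "spin": 0},
    {"translation": [0, 0, 0], "spin": 0},
    {"translation": [0, 0, 0], "spin": 0}
  ]
}}

```text
time_s: 13.25
ee_pos: [0.4947, 0.0149, 0.2674]
tcp_rot: [[-0.974, -0.227, -0.0], [-0.227, 0.974, -0.0], [0.0, -0.0, -1.0]]
force: [0.1, -0.5, -0.6]
grip_width: 0.0521
```

```bash
cat > chk.py <<'E'
import sys
from h import *
tag=sys.argv[1]; st()
vv,uu=np.mgrid[:420,:560]; ims=[]
for n in('side','scene'):
    M=cam(n);u,v=map(int,proj(n,[.54,.02,.08])); a,d=viewer.grab_frame(n); ims.append(cv2.resize(a[v-70:v+70,u-65:u+65],None,fx=3,fy=3,interpolation=3))
    P=backproj(n,uu,vv,d,M); m=(np.hypot(P[...,0]-.4957,P[...,1]-.015)<.025)&(P[...,2]>.045)&(P[...,2]<.1)
    t=P[m]
    if len(t):
        top=t[t[:,2]>np.percentile(t[:,2],98)-.004]; print(n,m.sum(),np.percentile(t[:,2],[50,90,98]),top.mean(0))
    # tab: yellow
    h=cv2.cvtColor(a,cv2.COLOR_RGB2HSV); y=(h[...,0]>20)&(h[...,0]<32)&(h[...,1]>140)&(P[...,2]>.1)&(np.hypot(P[...,0]-.58,P[...,1]-.034)<.12)
    if y.sum(): 
        q=np.median(P[y],axis=0); c,s=np.cos(.23),np.sin(.23); hx=np.array([.4957+.085*c,.015+.085*s]); xs=(q[:2]-hx)@[c,s]; print(' tab',y.sum(),q,'xs',xs,'lean',np.arctan2(xs,q[2]-.085),'r',np.hypot(xs,q[2]-.085))
save(np.hstack(ims),tag+'.png')
E
python3 chk.py c1
```

```text
t 13.25 p [0.4947 0.0149 0.2674] F [ 0.06 -0.54 -0.64] g 0.052101530752774086 q [  -7.4   -6.6  104.2   -0.    82.5 -110.5]
side 173 [0.06592455 0.07692872 0.07870212] [0.49426082 0.01516021 0.07647838]
 tab 103 [0.6246514  0.04009125 0.16588204] xs 0.04627588138746429 lean 0.5196825221909241 r 0.09318456058667085
scene 113 [0.06432658 0.07449869 0.07544102] [0.49466364 0.01229784 0.07391788]
 tab 70 [0.62312905 0.04030713 0.16199969] xs 0.044842842389425853 lean 0.5273605583045381 r 0.08910573936925312
```

View pics/c1.png

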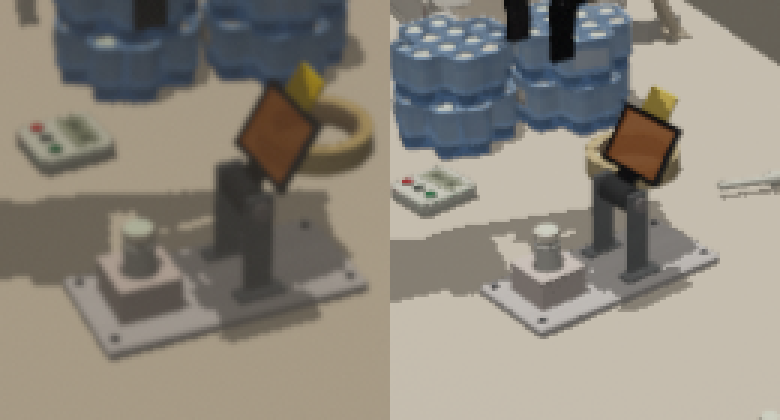

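The vial stands home, with its top at about 75.5 mm against 76 expected, and the shield is still parked. I'll go over and behind the tab with the fingers shut.

Call:
{"method": "carry_out", "body": {
  "commands": [
    {"translation": [-35, 0, 0], "spin": 0},
    {"translation": [-45, 0, 0], "spin": 0},
    {"translation": [-45, 0, 0], "spin": 0},
    {"translation": [-47, 0, 0], "spin": 0},
    {"translation": [0, 0, 0], "spin": 0},
    {"translation": [0, 0, 0], "spin": 0},
    {"translation": [0, 0, 0], "spin": 0},
    {"translation": [0, 0, 0], "spin": 0}
  ],
  "grip": 0
}}

```text
time_s: 14.35
ee_pos: [0.662, 0.0537, 0.2685]
tcp_rot: [[-0.974, -0.227, 0.001], [-0.227, 0.974, -0.0], [-0.001, -0.0, -1.0]]
force: [-0.8, 0.1, 0.4]
grip_width: 0.0006
```

```bash
python3 -c "
from h import *
st();c,s=np.cos(.2288),np.sin(.2288);h=np.array([.4957+.085*c,.015+.085*s]);p=h+.087*np.array([c,s]);print(h,rel([*p,.169]))
"
```

```text
t 14.35 p [0.662  0.0537 0.2685] F [-0.8   0.12  0.44] g 0.0005830763592402649 q [  -2.2   16.9   78.9   -0.    84.1 -105.3]
[0.57848484 0.03427876] [-1.2  0.1 99.5]
```

Call:
{"method": "carry_out", "body": {
  "commands": [
    {"translation": [-2, 0, 25], "spin": 0},
    {"translation": [0, 0, 25], "spin": 0},
    {"translation": [0, 0, 25], "spin": 0},
    {"translation": [0, 0, 24], "spin": 0},
    {"translation": [0, 0, 0], "spin": 0},
    {"translation": [0, 0, 0], "spin": 0},
    {"translation": [0, 0, 0], "spin": 0}
  ]
}}

```text
time_s: 15.22
ee_pos: [0.6654, 0.0543, 0.1706]
tcp_rot: [[-0.974, -0.227, 0.003], [-0.227, 0.974, -0.0], [-0.003, -0.001, -1.0]]
force: [-0.3, 0.6, 0.1]
grip_width: 0.0009
```

```bash
cat >> h.py <<'E'
def xs():
    s=st(); c,sn=np.cos(.2288),np.sin(.2288); q=np.array(s['ee_pos'])[:2]-[.5785,.0343]; f=np.array(s['force'])
    print('stand xs,ys',q@[c,sn],q@[-sn,c],'Fx',f[:2]@[c,sn])
E
python3 -c "
from h import *
xs()"; python3 chk.py c2
```

```text
t 15.225 p [0.6654 0.0543 0.1706] F [-0.31  0.62  0.12] g 0.0008917582259702641 q [  -2.1   21.1   84.3   -0.    74.4 -105.2]
stand xs,ys 0.08916275033951389 -0.00019626804932504284 Fx -0.15810589046018306
t 15.225 p [0.6654 0.0543 0.1706] F [-0.31  0.62  0.12] g 0.0008917582259702641 q [  -2.1   21.1   84.3   -0.    74.4 -105.2]
side 176 [0.06511546 0.07669846 0.07784033] [0.49484461 0.01540863 0.07607   ]
 tab 109 [0.62423891 0.03949229 0.1653058 ] xs 0.045737711171583297 lean 0.5177245284829846 r 0.09241731086002328
scene 112 [0.06376631 0.07511319 0.07662085] [0.49501585 0.01262254 0.07455107]
 tab 70 [0.62324093 0.04074645 0.16283476] xs 0.04505193053146317 lean 0.5246966769853171 r 0.0899328970151537
```

View pics/c2.png

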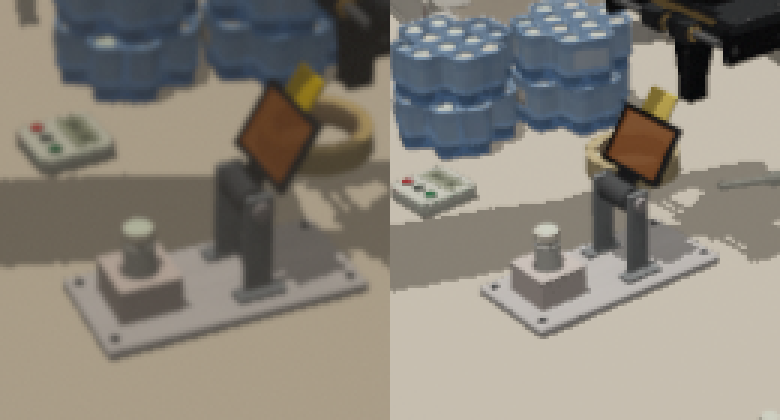

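Call:
{"method": "carry_out", "body": {
  "commands": [
    {"translation": [4, 0, 0], "spin": 0},
    {"translation": [4, 0, 0], "spin": 0},
    {"translation": [3, 0, 0], "spin": 0},
    {"translation": [3, 0, 0], "spin": 0},
    {"translation": [2, 0, 0], "spin": 0},
    {"translation": [2, 0, 0], "spin": 0},
    {"translation": [2, 0, 0], "spin": 0}
  ]
}}

```text
time_s: 16.2
ee_pos: [0.6449, 0.0498, 0.1685]
tcp_rot: [[-0.974, -0.227, 0.0], [-0.227, 0.974, -0.0], [-0.0, -0.0, -1.0]]
force: [-0.3, 0.8, -0.5]
grip_width: 0.0009
```

```bash
python3 -c "
from h import *
xs()"
```

```text
t 16.2 p [0.6449 0.0498 0.1685] F [-0.26  0.75 -0.53] g 0.0009016258031176679 q [  -2.6   18.6   87.7   -0.    73.7 -105.7]
stand xs,ys 0.06819319593531978 5.460392946369312e-05 Fx -0.08472224320090008
```

Call:
{"method": "carry_out", "body": {
  "commands": [
    {"translation": [2, 0, 0], "spin": 0},
    {"translation": [2, 0, 0], "spin": 0},
    {"translation": [2, 0, 0], "spin": 0}
  ]
}}

```text
time_s: 16.58
ee_pos: [0.641, 0.0488, 0.1701]
tcp_rot: [[-0.974, -0.227, 0.005], [-0.227, 0.974, 0.001], [-0.005, -0.001, -1.0]]
force: [5.6, 1.6, 3.6]
grip_width: 0.0001
```

```bash
python3 -c "
from h import *
xs()"
```

```text
t 16.575 p [0.641  0.0488 0.1701] F [5.6  1.63 3.57] g 0.00012817738054657428 q [-2.700e+00  1.780e+01  8.860e+01  1.000e-01  7.340e+01 -1.058e+02]
stand xs,ys 0.06419670890543192 -2.9518558928655103e-05 Fx 5.822522002272173
```

Call:
{"method": "carry_out", "body": {
  "commands": [
    {"translation": [0, 0, 0], "spin": 0}
  ]
}}

```text
time_s: 16.7
ee_pos: [0.641, 0.0488, 0.1703]
tcp_rot: [[-0.974, -0.227, 0.005], [-0.227, 0.974, 0.001], [-0.005, -0.001, -1.0]]
force: [5.8, 1.8, 2.5]
grip_width: 0.0003
```

```bash
python3 -c "
from h import *
xs()"; python3 chk.py c3
```

```text
t 16.7 p [0.641  0.0488 0.1703] F [5.79 1.79 2.51] g 0.00029975480518179765 q [  -2.7   17.7   88.6    0.    73.4 -105.8]
stand xs,ys 0.0641398033151813 -2.0479245995350116e-05 Fx 6.042573747551147
t 16.7 p [0.641  0.0488 0.1703] F [5.79 1.79 2.51] g 0.00029975480518179765 q [  -2.7   17.7   88.6    0.    73.4 -105.8]
side 179 [0.06483693 0.07678537 0.07819972] [0.49466443 0.01528913 0.07640449]
 tab 121 [0.62201899 0.03890906 0.16716325] xs 0.04344327894026501 lean 0.4863770827598307 r 0.09294147416093759
scene 112 [0.0638143  0.07457649 0.07630133] [0.4953161  0.01178489 0.07448049]
 tab 87 [0.62196843 0.03980393 0.16583244] xs 0.04359807120909686 lean 0.4946403719062326 r 0.09184048660402766
```

View pics/c3.png

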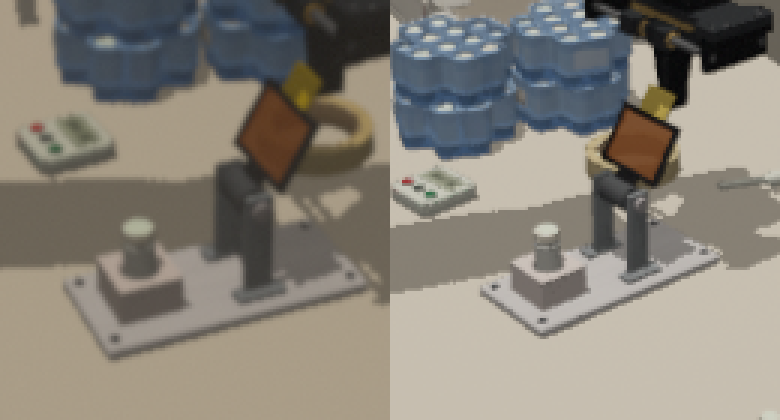

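Contact is on the yellow tab at about 6 N, and the shield has lifted about 0.03 rad. I'll follow the tab's arc, rising as it swings up, to keep friction low.

Call:
{"method": "carry_out", "body": {
  "commands": [
    {"translation": [1, 0, -2], "spin": 0},
    {"translation": [1.5, 0, -1.2], "spin": 0},
    {"translation": [1.8, 0, -1], "spin": 0}
  ]
}}

```text
time_s: 17.18
ee_pos: [0.6356, 0.0476, 0.1734]
tcp_rot: [[-0.974, -0.227, 0.002], [-0.227, 0.974, 0.0], [-0.002, -0.0, -1.0]]
force: [5.5, 1.6, 1.5]
grip_width: 0.001
```

```bash
python3 -c "
from h import *
xs()"
```

```text
t 17.175 p [0.6356 0.0476 0.1734] F [5.54 1.63 1.53] g 0.0009571236357831127 q [  -2.8   17.    89.1    0.    73.7 -105.9]
stand xs,ys 0.058645648005855616 2.487878461135613e-05 Fx 5.764599394049082
```

Call:
{"method": "carry_out", "body": {
  "commands": [
    {"translation": [2, 0, -1.2], "spin": 0},
    {"translation": [2, 0, -1], "spin": 0},
    {"translation": [2, 0, -0.8], "spin": 0},
    {"translation": [2, 0, -0.8], "spin": 0}
  ]
}}

```text
time_s: 17.68
ee_pos: [0.6276, 0.0458, 0.1773]
tcp_rot: [[-0.974, -0.227, 0.002], [-0.227, 0.974, 0.0], [-0.002, -0.0, -1.0]]
force: [4.5, 1.7, 2.7]
grip_width: 0.0001
```

```bash
python3 -c "
from h import *
xs()"
```

```text
t 17.675 p [0.6276 0.0458 0.1773] F [4.52 1.71 2.7 ] g 6.953802019859991e-05 q [  -3.    15.8   90.2    0.    73.9 -106.2]
stand xs,ys 0.05044997505581751 1.576943390631535e-05 Fx 4.787908223647785
```

Call:
{"method": "carry_out", "body": {
  "commands": [
    {"translation": [2, 0, -0.7], "spin": 0},
    {"translation": [2, 0, -0.7], "spin": 0},
    {"translation": [2, 0, -0.6], "spin": 0},
    {"translation": [2, 0, -0.6], "spin": 0}
  ]
}}

```text
time_s: 18.18
ee_pos: [0.6199, 0.0439, 0.1801]
tcp_rot: [[-0.974, -0.227, 0.002], [-0.227, 0.974, 0.0], [-0.002, -0.0, -1.0]]
force: [4.3, 2.2, 3.7]
grip_width: 0.0004
```

```bash
python3 -c "
from h import *
xs()"; python3 chk.py c4
```

```text
t 18.175 p [0.6199 0.0439 0.1801] F [4.34 2.19 3.67] g 0.0004304686731621277 q [  -3.2   14.6   91.4    0.    74.  -106.4]
stand xs,ys 0.042504454845292305 4.749715258664501e-06 Fx 4.7197460751341875
t 18.175 p [0.6199 0.0439 0.1801] F [4.34 2.19 3.67] g 0.0004304686731621277 q [  -3.2   14.6   91.4    0.    74.  -106.4]
side 178 [0.06545922 0.076789   0.07874623] [0.4953805  0.01526252 0.07662133]
 tab 109 [0.6031459  0.03515773 0.17687894] xs 0.02421196726323372 lean 0.25766264438775477 r 0.09501556806234229
scene 114 [0.06388569 0.07451343 0.07610811] [0.49447905 0.01048258 0.07424825]
 tab 85 [0.60265389 0.03602283 0.17473759] xs 0.023930137759093435 lean 0.260603578326532 r 0.09287349651290525
```

View pics/c4.png

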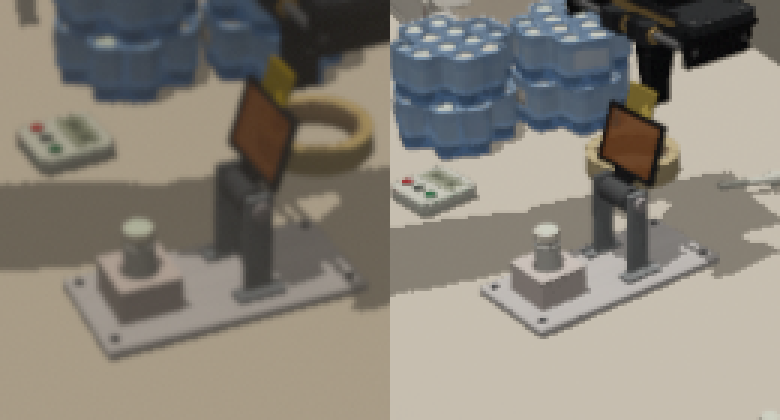

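Call:
{"method": "carry_out", "body": {
  "commands": [
    {"translation": [2, 0, -1], "spin": 0},
    {"translation": [2, 0, -0.8], "spin": 0},
    {"translation": [2, 0, -0.6], "spin": 0}
  ]
}}

```text
time_s: 18.65
ee_pos: [0.6133, 0.0424, 0.1814]
tcp_rot: [[-0.974, -0.227, -0.0], [-0.227, 0.974, -0.0], [0.0, -0.0, -1.0]]
force: [3.8, 0.7, 3.1]
grip_width: 0.0006
```

Call:
{"method": "carry_out", "body": {
  "commands": [
    {"translation": [2, 0, -0.5], "spin": 0},
    {"translation": [2, 0, -0.5], "spin": 0}
  ]
}}

```text
time_s: 18.9
ee_pos: [0.6094, 0.0415, 0.1824]
tcp_rot: [[-0.974, -0.227, -0.0], [-0.227, 0.974, -0.0], [0.0, -0.0, -1.0]]
force: [3.5, 1.8, 2.1]
grip_width: 0.0006
```

```bash
python3 -c "
from h import *
xs()"; python3 chk.py c5
```

```text
t 18.9 p [0.6094 0.0415 0.1824] F [3.48 1.78 2.11] g 0.0006339377799276808 q [  -3.5   13.1   92.8   -0.    74.1 -106.6]
stand xs,ys 0.03168892862441507 2.6004737551778525e-06 Fx 3.791130523655442
t 18.9 p [0.6094 0.0415 0.1824] F [3.48 1.78 2.11] g 0.0006339377799276808 q [  -3.5   13.1   92.8   -0.    74.1 -106.6]
side 172 [0.06623829 0.07673531 0.07818904] [0.49480278 0.01511339 0.07619596]
 tab 99 [0.59377021 0.03224332 0.17851905] xs 0.014418760285118614 lean 0.15297535986376737 r 0.09462406814337375
scene 113 [0.06399685 0.07449637 0.07607535] [0.49541094 0.01242213 0.07407292]
 tab 83 [0.59312763 0.0331863  0.17749669] xs 0.014008073349759764 lean 0.1503019149807566 r 0.09355140045407621
```

Call:
{"method": "carry_out", "body": {
  "commands": [
    {"translation": [2, 0, -0.4], "spin": 0},
    {"translation": [2, 0, -0.3], "spin": 0},
    {"translation": [2, 0, -0.3], "spin": 0},
    {"translation": [2, 0, -0.2], "spin": 0}
  ]
}}

```text
time_s: 19.5
ee_pos: [0.6017, 0.0397, 0.1838]
tcp_rot: [[-0.974, -0.227, -0.0], [-0.227, 0.974, -0.0], [0.0, 0.0, -1.0]]
force: [3.2, 1.6, 2.1]
grip_width: 0.0007
```

```bash
python3 -c "
from h import *
xs()"
```

```text
t 19.5 p [0.6017 0.0397 0.1838] F [3.18 1.58 2.1 ] g 0.0007223526297648553 q [  -3.7   12.    94.    -0.    74.  -106.8]
stand xs,ys 0.02380411358684862 4.0665182689692514e-05 Fx 3.4525333750753444
```

Call:
{"method": "carry_out", "body": {
  "commands": [
    {"translation": [2, 0, -0.1], "spin": 0},
    {"translation": [2, 0, 0], "spin": 0},
    {"translation": [2, 0, 0], "spin": 0}
  ]
}}

```text
time_s: 19.88
ee_pos: [0.5957, 0.0384, 0.1836]
tcp_rot: [[-0.974, -0.227, -0.001], [-0.227, 0.974, 0.0], [0.001, 0.0, -1.0]]
force: [2.2, -0.1, 1.6]
grip_width: 0.0002
```

```bash
python3 -c "
from h import *
xs()"; python3 chk.py c6
```

```text
t 19.875 p [0.5957 0.0384 0.1836] F [ 2.17 -0.07  1.63] g 0.00017806183904142935 q [  -3.9   11.3   94.9    0.    73.9 -107. ]
stand xs,ys 0.017646491999427798 0.00012903215713793735 Fx 2.100094601704701
t 19.875 p [0.5957 0.0384 0.1836] F [ 2.17 -0.07  1.63] g 0.00017806183904142935 q [  -3.9   11.3   94.9    0.    73.9 -107. ]
side 175 [0.0661349  0.07702953 0.07810198] [0.49460896 0.01565749 0.0762914 ]
 tab 86 [0.58142211 0.02878389 0.18235902] xs 0.0016071588959300363 lean 0.016506050403577537 r 0.09737228696623346
scene 114 [0.06360617 0.07477814 0.07601097] [0.49446064 0.01129271 0.07425623]
 tab 79 [0.58093881 0.02945968 0.17801253] xs 0.0012906429055670238 lean 0.013875120661776107 r 0.09302148429315572
```

Call:
{"method": "carry_out", "body": {
  "commands": [
    {"translation": [2, 0, 0.1], "spin": 0},
    {"translation": [2, 0, 0.1], "spin": 0},
    {"translation": [2, 0, 0.2], "spin": 0}
  ]
}}

```text
time_s: 20.35
ee_pos: [0.5901, 0.0371, 0.1834]
tcp_rot: [[-0.974, -0.227, 0.0], [-0.227, 0.974, 0.0], [-0.0, 0.0, -1.0]]
force: [2.4, 0.9, 2.1]
grip_width: 0.0004
```

```bash
python3 -c "
from h import *
xs()"
```

```text
t 20.35 p [0.5901 0.0371 0.1834] F [2.41 0.92 2.15] g 0.00039360881442537517 q [  -4.    10.5   95.8    0.    73.7 -107.2]
stand xs,ys 0.011896493134659208 8.3880640165006e-05 Fx 2.5582945740854792
```

Call:
{"method": "carry_out", "body": {
  "commands": [
    {"translation": [2, 0, 0.2], "spin": 0},
    {"translation": [2, 0, 0.3], "spin": 0}
  ]
}}

```text
time_s: 20.6
ee_pos: [0.5861, 0.0361, 0.1829]
tcp_rot: [[-0.974, -0.227, -0.0], [-0.227, 0.974, 0.0], [0.0, 0.0, -1.0]]
force: [2.3, 0.9, 2.5]
grip_width: 0.0
```

```bash
python3 -c "
from h import *
xs()"; python3 chk.py c7
```

```text
t 20.6 p [0.5861 0.0361 0.1829] F [2.29 0.92 2.48] g 7.400135592912078e-06 q [  -4.2   10.    96.4    0.    73.6 -107.3]
stand xs,ys 0.007829200679057001 3.51303514849924e-05 Fx 2.4407575030176627
t 20.6 p [0.5861 0.0361 0.1829] F [2.29 0.92 2.48] g 7.400135592912078e-06 q [  -4.2   10.    96.4    0.    73.6 -107.3]
side 175 [0.06562878 0.07656072 0.07771517] [0.4949349  0.01544486 0.07594807]
 tab 77 [0.57225691 0.02563627 0.18200039] xs -0.0080342771349352 lean -0.08263863562107136 r 0.0973325479646912
scene 113 [0.0631585  0.07404519 0.07576454] [0.49565119 0.01174056 0.07388499]
 tab 81 [0.57156899 0.0272197  0.17841055] xs -0.00834309480944242 lean -0.08908003306892269 r 0.09378239813147192
```

Call:
{"method": "carry_out", "body": {
  "commands": [
    {"translation": [2, 0, 0.1], "spin": 0},
    {"translation": [2, 0, 0.2], "spin": 0},
    {"translation": [2, 0, 0.2], "spin": 0}
  ]
}}

```text
time_s: 21.08
ee_pos: [0.5802, 0.0347, 0.1824]
tcp_rot: [[-0.974, -0.227, -0.0], [-0.227, 0.974, -0.0], [0.0, 0.0, -1.0]]
force: [1.7, 1.0, 1.1]
grip_width: 0.0007
```

```bash
python3 -c "
from h import *
xs()"
```

```text
t 21.075 p [0.5802 0.0347 0.1824] F [1.72 1.01 1.07] g 0.0006819708116081196 q [  -4.3    9.2   97.3   -0.    73.5 -107.5]
stand xs,ys 0.0017362477939910706 5.572773683296405e-05 Fx 1.900379326878377
```

Call:
{"method": "carry_out", "body": {
  "commands": [
    {"translation": [2, 0, 0.3], "spin": 0},
    {"translation": [2, 0, 0.3], "spin": 0}
  ]
}}

```text
time_s: 21.32
ee_pos: [0.5762, 0.0338, 0.1817]
tcp_rot: [[-0.974, -0.227, -0.0], [-0.227, 0.974, -0.0], [0.0, 0.0, -1.0]]
force: [1.4, -0.4, 1.8]
grip_width: 0.0005
```

```bash
python3 -c "
from h import *
xs()"; python3 chk.py c8
```

```text
t 21.325 p [0.5762 0.0338 0.1817] F [ 1.36 -0.4   1.8 ] g 0.0005407903640133287 q [  -4.5    8.7   98.    -0.    73.3 -107.6]
stand xs,ys -0.0023363536936643883 4.6706395236608866e-05 Fx 1.2312584494580914
t 21.325 p [0.5762 0.0338 0.1817] F [ 1.36 -0.4   1.8 ] g 0.0005407903640133287 q [  -4.5    8.7   98.    -0.    73.3 -107.6]
side 179 [0.06515995 0.07669388 0.07810803] [0.49475726 0.01513502 0.0761531 ]
 tab 63 [0.56068182 0.02243725 0.18249091] xs -0.020033861477710094 lean -0.2026732580500972 r 0.09952805377750244
scene 111 [0.06391092 0.07461364 0.07540543] [0.4948286  0.01202812 0.07381085]
 tab 76 [0.5609625  0.02401702 0.17685461] xs -0.019400420326809928 lean -0.20814880145344164 r 0.09388102040609106
```

View pics/c8.png

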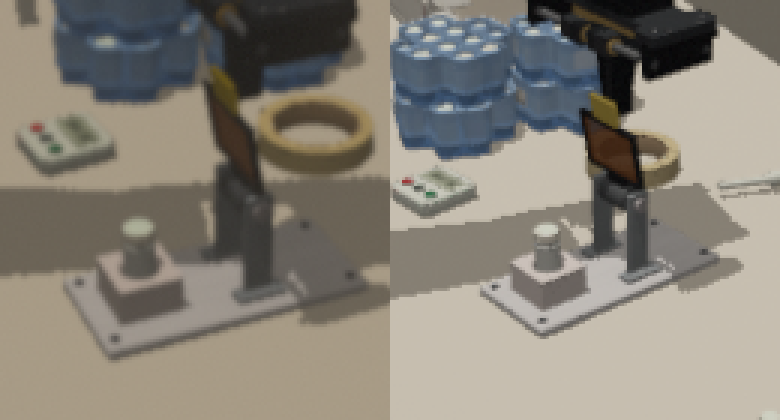

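Call:
{"method": "carry_out", "body": {
  "commands": [
    {"translation": [2, 0, 0.3], "spin": 0},
    {"translation": [2, 0, 0.4], "spin": 0}
  ]
}}

```text
time_s: 21.68
ee_pos: [0.5724, 0.0329, 0.1809]
tcp_rot: [[-0.974, -0.227, -0.0], [-0.227, 0.974, 0.0], [0.0, 0.0, -1.0]]
force: [1.6, 0.7, 1.6]
grip_width: 0.0004
```

```bash
python3 -c "
from h import *
xs()"; python3 chk.py c9
```

```text
t 21.675 p [0.5724 0.0329 0.1809] F [1.64 0.66 1.62] g 0.00042719677980810065 q [  -4.6    8.2   98.6   -0.    73.2 -107.7]
stand xs,ys -0.006269369309053565 4.199507286192362e-05 Fx 1.7510476270996724
t 21.675 p [0.5724 0.0329 0.1809] F [1.64 0.66 1.62] g 0.00042719677980810065 q [  -4.6    8.2   98.6   -0.    73.2 -107.7]
side 175 [0.06560069 0.07646572 0.07763046] [0.49509822 0.0160589  0.07612257]
 tab 60 [0.55659789 0.02143717 0.180441  ] xs -0.02423824390135949 lean -0.2487027058980052 r 0.09847068975319914
scene 113 [0.06433103 0.07494516 0.0759783 ] [0.49403136 0.01093435 0.07423237]
 tab 73 [0.55647935 0.0223353  0.17661448] xs -0.024148904798100976 lean -0.2577302794757803 r 0.09474377390496184
```

Call:
{"method": "carry_out", "body": {
  "commands": [
    {"translation": [2, 0, 0.4], "spin": 0},
    {"translation": [2, 0, 0.4], "spin": 0}
  ]
}}

```text
time_s: 22.02
ee_pos: [0.5685, 0.0321, 0.1801]
tcp_rot: [[-0.974, -0.227, -0.0], [-0.227, 0.974, -0.0], [0.0, 0.0, -1.0]]
force: [0.9, 0.6, 0.1]
grip_width: 0.0003
```

```bash
python3 -c "
from h import *
xs()"; python3 chk.py c10
```

```text
t 22.025 p [0.5685 0.0321 0.1801] F [0.94 0.55 0.11] g 0.0002626087868140226 q [  -4.7    7.8   99.2   -0.    73.  -107.8]
stand xs,ys -0.01025590812952522 8.522195944936574e-05 Fx 1.0384620673414622
t 22.025 p [0.5685 0.0321 0.1801] F [0.94 0.55 0.11] g 0.0002626087868140226 q [  -4.7    7.8   99.2   -0.    73.  -107.8]
side 175 [0.06555583 0.07678705 0.07799755] [0.49521308 0.0151567  0.07630541]
 tab 57 [0.55250727 0.01872364 0.17810035] xs -0.02883976387732783 lean -0.30039649789530015 r 0.09746490043649728
scene 109 [0.06367896 0.07440333 0.07558813] [0.49489104 0.01200781 0.07400809]
 tab 71 [0.55228028 0.02276517 0.17531913] xs -0.028139403098430497 lean -0.30202399267775076 r 0.09460111256877163
```

Call:
{"method": "carry_out", "body": {
  "commands": [
    {"translation": [2, 0, 0.5], "spin": 0},
    {"translation": [2, 0, 0.5], "spin": 0}
  ]
}}

```text
time_s: 22.38
ee_pos: [0.5646, 0.0311, 0.1791]
tcp_rot: [[-0.974, -0.227, -0.0], [-0.227, 0.974, -0.0], [0.0, 0.0, -1.0]]
force: [1.2, -0.3, -0.6]
grip_width: 0.0004
```

```bash
python3 -c "
from h import *
xs()"; python3 chk.py c11
```

```text
t 22.375 p [0.5646 0.0311 0.1791] F [ 1.19 -0.26 -0.62] g 0.00037767386050607506 q [  -4.8    7.3   99.9   -0.    72.9 -108. ]
stand xs,ys -0.014266494805312814 4.70016298397047e-05 Fx 1.0950330437759324
t 22.375 p [0.5646 0.0311 0.1791] F [ 1.19 -0.26 -0.62] g 0.00037767386050607506 q [  -4.8    7.3   99.9   -0.    72.9 -108. ]
side 174 [0.0653222  0.07657437 0.0779453 ] [0.49471302 0.0151814  0.07610764]
 tab 49 [0.54813413 0.01615421 0.17950579] xs -0.033683511533136264 lean -0.34238043603893603 r 0.10032907453852759
scene 113 [0.06352635 0.07445375 0.07529905] [0.49530135 0.01157581 0.07354734]
 tab 64 [0.54795143 0.02221436 0.17444043] xs -0.03247982520178781 lean -0.34833675912107437 r 0.09515529256494126
```

Call:
{"method": "carry_out", "body": {
  "commands": [
    {"translation": [2, 0, 0.6], "spin": 0}
  ]
}}

```text
time_s: 22.6
ee_pos: [0.5629, 0.0307, 0.1787]
tcp_rot: [[-0.974, -0.227, 0.0], [-0.227, 0.974, 0.0], [-0.0, -0.0, -1.0]]
force: [0.5, 0.5, 0.4]
grip_width: 0.0006
```

```bash
python3 -c "
from h import *
xs()"; python3 chk.py c12
```

```text
t 22.6 p [0.5629 0.0307 0.1787] F [0.54 0.52 0.39] g 0.0006097416385579751 q [  -4.9    7.1  100.2    0.    72.8 -108. ]
stand xs,ys -0.01605692601137577 8.040007129927925e-06 Fx 0.6392258799329766
t 22.6 p [0.5629 0.0307 0.1787] F [0.54 0.52 0.39] g 0.0006097416385579751 q [  -4.9    7.1  100.2    0.    72.8 -108. ]
side 175 [0.06589144 0.07685635 0.07778856] [0.49478077 0.01545529 0.07618111]
 tab 46 [0.54588397 0.0153702  0.18023116] xs -0.036053159573575265 lean -0.3619106328573915 r 0.10182732289485316
scene 113 [0.06449838 0.07395006 0.07545734] [0.49515767 0.01200182 0.07355725]
 tab 66 [0.54603058 0.0196919  0.17273781] xs -0.03492515509190223 lean -0.37883523853070017 r 0.09443351846134646
```

Call:
{"method": "carry_out", "body": {
  "commands": [
    {"translation": [2, 0, 0.6], "spin": 0},
    {"translation": [2, 0, 0.7], "spin": 0}
  ]
}}

```text
time_s: 22.95
ee_pos: [0.5588, 0.0297, 0.1774]
tcp_rot: [[-0.974, -0.227, -0.0], [-0.227, 0.974, -0.0], [0.0, 0.0, -1.0]]
force: [0.4, -1.0, 0.2]
grip_width: 0.0002
```

```bash
python3 -c "
from h import *
xs()"; python3 chk.py c13
```

```text
t 22.95 p [0.5588 0.0297 0.1774] F [ 0.4  -1.01  0.17] g 0.0002459943257097793 q [  -5.     6.6  100.8   -0.    72.6 -108.2]
stand xs,ys -0.02023036832765036 2.2991668836750155e-05 Fx 0.16268453401355829
t 22.95 p [0.5588 0.0297 0.1774] F [ 0.4  -1.01  0.17] g 0.0002459943257097793 q [  -5.     6.6  100.8   -0.    72.6 -108.2]
side 176 [0.06628987 0.07686318 0.07819871] [0.49479844 0.01515118 0.07631414]
 tab 40 [0.54177804 0.01269997 0.17626819] xs -0.04065971215442609 lean -0.4191030006981862 r 0.0999154355965511
scene 115 [0.06293522 0.07483748 0.0763464 ] [0.49395978 0.01153832 0.07427668]
 tab 54 [0.53928435 0.01748629 0.17010397] xs -0.04199656541683952 lean -0.4584128763668629 r 0.094902044484582
```

View pics/c13.png

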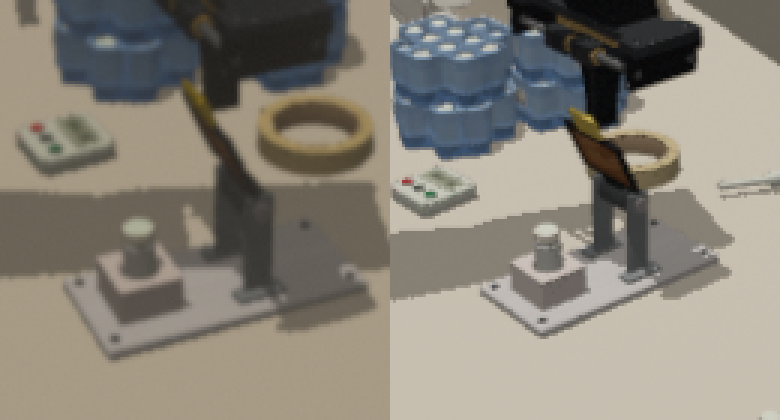

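Force has gone to zero, and the tab moved ahead between the two pictures, so it looks like it is snapping over. I'll look again without moving.

```bash
python3 chk.py c14; python3 chk.py c15;python3 -c "
from h import *
xs()"
```

```text
t 23.05 p [0.5587 0.0297 0.1773] F [ 0.14 -0.47  0.16] g 0.00045339042471684575 q [  -5.     6.6  100.8   -0.    72.6 -108.2]
side 178 [0.06618347 0.07673282 0.07759568] [0.4944348  0.01471541 0.07602411]
 tab 31 [0.5336278  0.01280149 0.1769681 ] xs -0.04857218760313295 lean -0.4859066898081408 r 0.10400667454790848
scene 113 [0.06358714 0.07430679 0.07513969] [0.49486052 0.01178329 0.07354413]
 tab 43 [0.53023233 0.01501983 0.16376679] xs -0.05137250920097366 lean -0.5779274647145546 r 0.09403904142725432
t 23.15 p [0.5589 0.0298 0.1774] F [-0.15  0.08  0.68] g 0.0004290434720239666 q [  -5.     6.6  100.8    0.    72.6 -108.2]
side 175 [0.06576773 0.07668218 0.07763835] [0.49464951 0.01481798 0.07591561]
 tab 21 [0.52949679 0.00967858 0.17476372] xs -0.05330636370943981 lean -0.535886653127309 r 0.10439872307108668
scene 112 [0.06385994 0.07505979 0.07605705] [0.49501131 0.01019937 0.07453463]
 tab 46 [0.53123719 0.01645952 0.16495059] xs -0.05006589100129354 lean -0.5594692191179286 r 0.09433287308634601
t 23.25 p [0.559  0.0298 0.1775] F [0.05 0.22 0.23] g 0.0005642669722363371 q [  -5.     6.6  100.8    0.    72.6 -108.2]
stand xs,ys -0.019980606236055385 2.0545298585655828e-05 Fx 0.09877527159819342
```

View pics/c15.png

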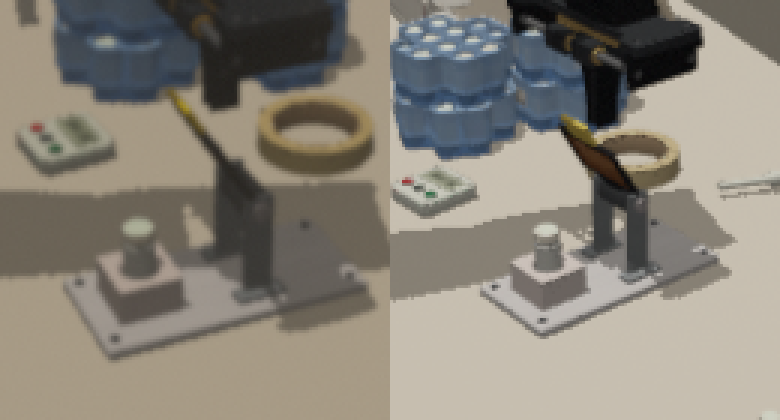

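It snapped over and is at rest, leaning about 0.55 towards the well with the finger clear. I'll back away.

Call:
{"method": "carry_out", "body": {
  "commands": [
    {"translation": [-10, 0, 0], "spin": 0},
    {"translation": [-20, 0, -10], "spin": 0},
    {"translation": [-30, 0, -30], "spin": 0},
    {"translation": [-30, 0, -40], "spin": 0},
    {"translation": [0, 0, -20], "spin": 0},
    {"translation": [0, 0, 0], "spin": 0},
    {"translation": [0, 0, 0], "spin": 0},
    {"translation": [0, 0, 0], "spin": 0},
    {"translation": [0, 0, 0], "spin": 0}
  ]
}}

```text
time_s: 24.38
ee_pos: [0.6459, 0.0501, 0.2763]
tcp_rot: [[-0.974, -0.227, -0.002], [-0.227, 0.974, 0.0], [0.002, 0.0, -1.0]]
force: [0.8, 0.1, -1.4]
grip_width: 0.0003
```

```bash
python3 chk.py c16; python3 chk.py c17
```

```text
t 24.375 p [0.6459 0.0501 0.2763] F [ 0.81  0.07 -1.41] g 0.0002888902039395684 q [  -2.5   14.6   80.9    0.    84.6 -105.7]
side 177 [0.06612252 0.07645234 0.07780446] [0.49513263 0.01581851 0.07604151]
 tab 25 [0.5278396  0.01826211 0.17538426] xs -0.0529630655819329 lean -0.5300443856971419 r 0.10475877542535782
scene 112 [0.06317318 0.07434486 0.07581552] [0.49563558 0.01185841 0.0740088 ]
 tab 44 [0.53163494 0.01660272 0.1639595 ] xs -0.04964597311092704 lean -0.5612931174998512 r 0.0932701713968476
t 24.475 p [0.6463 0.0502 0.2769] F [0.22 0.13 0.37] g 0.00030164342350022126 q [  -2.5   14.6   80.9   -0.    84.6 -105.7]
side 177 [0.06587058 0.07718327 0.07805074] [0.49481052 0.01507443 0.07622617]
 tab 25 [0.527747   0.01595381 0.17561585] xs -0.05357946815163195 lean -0.533984089947802 r 0.10527104311686507
scene 113 [0.06294426 0.07497704 0.07696435] [0.49422825 0.01128116 0.0748701 ]
 tab 43 [0.53070529 0.01578136 0.16500353] xs -0.05073839711065521 lean -0.5651891362032333 r 0.09473620898565593
```

View pics/c17.png

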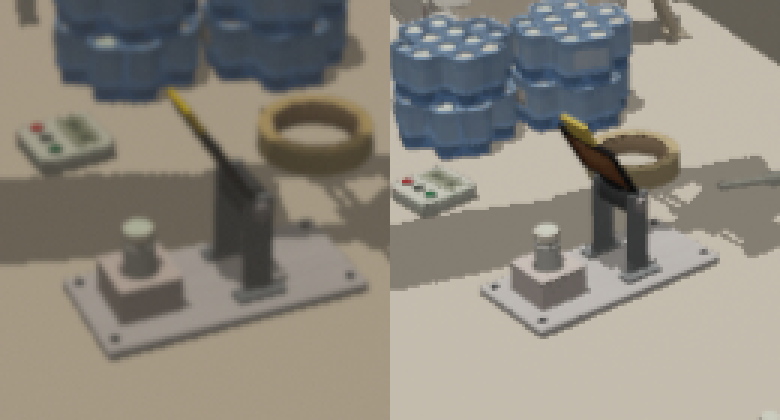

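The shield rests on the vial side (joint about 1.1 rad) and is still. The vial stands upright and home, and the arm is clear.

```bash
python3 -c "
from h import *
print(ticket.job_done())"
```

```text
the job is handed in; nothing more can be done
None
```

I stood the larger vial in the well and let it go. I then pushed the shield by its yellow tab until it snapped over to the vial side, backed the arm off and handed the job in at about 24.5 s.

- **Vial:** it stands upright in the well with its top at about 75–78 mm in the two cameras, against 76 mm expected. Its measured centre is within about 1 to 4 mm of the well axis. The scene camera is the outlier on that: it reads 3–4 mm off in y. It also read about 3 mm lower in y than the side camera when the vial stood on the bench, so I take that as camera bias.
- **Shield:** the highest push force I read was about 7 N, against the 10 N limit. It fell to zero as the shield snapped at about 0.95 rad, and I stopped there without pushing it against the stop. It now rests at about 1.1 rad and did not move between the last pictures.
- **Rest of the scene:** the fingers are clear of everything. The bench timer and tape roll look unmoved in the pictures. I did not re-measure the beaker; no move went near it.

No check failed, but `job_done` gives no verdict, so these are my own readings.

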